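Hang the rolling mill's handwheel on the bench hook

ROBOT

A 6-joint arm with a two-finger parallel gripper is mounted at the origin on the work surface. World frame = base frame: x ahead of the robot, y to its left, z up, the work surface at z = 0. Lengths are in m, angles in rad, forces in N, time in s.
With the tool pointing down it reaches from about 0.325 to 0.925 m from the base axis. Payload 3.1 kg.
Tool frame: the origin (TCP) lies midway between the tips of the shut fingers; the grasp point (between the pads) lies 19 mm behind it (grip_depth is the distance from the TCP to the grasp point, in m); z points along the fingers, y is the line along which they close (so a half turn about z gives the same grasp; the last joint's range is limited). The gripper opens to 85 mm and grips with 20 to 120 N. Pads are 22 mm wide; open, the fingers measure 114 mm over their backs; the gripper's body (76 mm by 85 mm) begins 54 mm behind the grasp point. The pads swing forward as they close: fully open they stand 13 mm farther back than shut.
Start: joints at [1.131, 0.217, 1.613, -0, 1.311, -0.112], TCP at [0.201, 0.592, 0.231] pointing down, gripper open.
Joint ranges: [-2.75, 2.75], [-0.78, 2.1], [0.31, 2.55], [-1.13, 4.27], [0.13, 2.63], [-2.58, 2.58]. Speed limits (rad/s): [2.79, 2.79, 3.14, 3.14, 3.14, 3.14].

INTERFACE

Orientations are given as a unit quaternion [x, y, z, w].
In Python, from cell import * gives the robot as it stands.
- The arm moves only by the shell command python3 -m handwheel 'ROWS' [OPENING] [FORCE]. ROWS is text: rows parted by semicolons, each of 6 numbers parted by spaces: the shift along the world's x, y, z in cm, then the turn, a rotation vector about the world's x, y, z in rad. In form: tx ty tz wx wy wz; .... A call has exactly 5 rows; each row is the pose to reach, as a shift and turn from the pose commanded when the call began; what a row does not reach only later rows make up. A row lasts 1/10 s, in which the tool goes at most 50 mm and 8.59 degrees, less where a joint would pass 70% of its speed; a pose out of reach is approached as far as the arm can. A call with a gripper value outside its range is refused whole. OPENING is the closure, from 0 (fully open) to 1 (shut), set as the call begins (- or left out, the last holds). The fingers move at their own pace and stop on an object; FORCE is the grip in N (left out, the last holds). Time passes only in rows, so rows that repeat a pose let the fingers close, or fill a call up. It gives the time, the measured TCP pose, the force, the opening and the grip force at its end, in the units of the state.
- get_obs(): the state, without advancing time (a new reading comes with each control period).
- snapshot(name): name is "scene" or "top" or "wrist"; returns the picture (480x640x3 uint8, red, green, blue); there is no depth.
- camera_params(name): a dict with "fx", "fy", "cx", "cy" (pixels), "R" (3x3) and "t" (3): a world point X has camera coordinates R X + t; the wrist camera has in their place "T_tool_cam" (4x4, takes a point from camera to tool coordinates, whose origin is the TCP and whose axes are the flange's). Camera axes: x right, y down, z forward; pixel columns grow to the right and rows downward; lengths in m; the calibration is good to about 2 mm. The wrist camera is an equidistant fisheye: a pixel r from the principal point sees the ray r / f radians off the axis. A picture is of the moment at which its call begins: read the wrist's pose just before it. camera_params takes no time and is no camera call.
- close_job(): hands the job in; it is judged then, once.
The state is a dict: "t": time; "q": joint angles; "dq": joint speeds; "tau": joint torques, N m; "tcp_pos": TCP position; "tool_rot": TCP orientation; "contact_force": force on the tool from outside, world axes, zero at the start; "ft_torque": the same for the moment, N m; "gripper_width": finger opening in m; "gripper_force": force on a finger pad.
Only numpy, scipy, OpenCV 4.12 (cv2) and the standard library are available. Lean on these libraries where they do the work, as an engineer would, in place of code of your own. Each camera call takes 0.05 s, during which the arm holds its last target. There are 200 camera calls.

TASK

Take the larger of the two spoked handwheels by its rim, lift it out of its wooden cradle and hang it on the tall J-hook in the middle of the bench, so that the hook goes through the wheel and the top of the rim rests in the hook. Let go and leave it hanging still; leave the smaller wheel where it stands.

Things in the scene. Friction and masses are not known exactly. Their poses are not given: they have to be found in the camera images.
- large_wheel: Larger aluminium handwheel, ~0.5 kg, upright in a fixed slotted cradle (46 mm high), left or right of the hook; lifts straight up. Rim 180 mm outside, 132 inside, 14 thick along the axle, flat sides. Hub 32 mm across, 22 long; 3 spokes: one down, two 60 deg from up, so it is open above the hub. Origin: hub centre, 103 mm above the bench. x: axle, level; z: up through the rim's top.
- hook_stand: Fixed steel stand with a J-hook of 10 mm round bar, open upwards. Origin: on the bench (height 0) below the middle of the hook's seat. x axis: level, along the seat from tip to post; the tip looks roughly towards the robot. Post at x = +50 mm, top 267 mm high; nothing is higher than the tip. Foot 120 x 130 x 12 mm. The hung wheel's axle lies along x.
- hook_seat (a point): Middle of the hook's seat, on the upper side of the bar, 260 mm above the bench, where the inside of the rim's top comes to rest (wheel centre then 66 mm below). The seat is level for 35 mm either way along the stand's x; the upturned tip ends 50 mm from here on the stand's -x side, its top 13 mm above the seat.
- small_wheel: Smaller handwheel of the same make, 120 mm outside diameter, upright in its own cradle on the other side of the hook; leave it alone. Origin: hub centre, 77 mm above the bench; x is the axle, z up.
Not all that is in view belongs to the job. Leave any purple look-alike of the large_wheel alone.

How it is judged:
By the outcome, as a careful person would: the job done as asked, in the order asked, and still so for the second after the job is handed in, with the robot touching nothing.
It also fails if it takes over 53 s, if anything falls off the work surface, if the arm or the gripper's body presses on something with over 40 N, if the wrist force passes 120 N, or if a joint passes its speed limit or range.

## Working session

There is one attempt and no reset: what is moved stays moved. The work goes in short steps, Python scripts to look and compute and a shell command to move; the robot and the scene stay as the last step left them, time stands still between calls to the robot, and variables do not carry over. Pictures are saved under pics/ and viewed, at most 10 in all, crops included, and the job is handed in when it is done.

```bash
ls; mkdir -p pics
python3 - <<'E'
from cell import *
import cv2,numpy as np
o=get_obs();print(o['t'],o['tcp_pos'],o['tool_rot'],o['gripper_width'])
a=snapshot("scene");b=snapshot("top")
cv2.imwrite('pics/s0.png',a[:,:,::-1]);cv2.imwrite('pics/t0.png',b[:,:,::-1])
for n in("scene","top","wrist"):print(n,camera_params(n))
E
```

```text
pics
0.0 [0.20084601 0.59096813 0.22995563] [ 1.63166468e-01  9.86597809e-01 -1.16325778e-03 -3.36445157e-04] 0.08543055217503485
scene {'fx': 459.28320186094385, 'fy': 459.28320186094385, 'cx': 323.73524150614105, 'cy': 240.83634453844275, 'R': array([[ 0.53830148,  0.84255894, -0.01805409],
       [ 0.58155253, -0.38688159, -0.71562511],
       [-0.60994112,  0.37472265, -0.69825121]]), 't': array([-0.23560821, -0.12989966,  1.34024266])}
top {'fx': 578.3738803216426, 'fy': 578.3738803216426, 'cx': 316.9243369626159, 'cy': 243.30103791914274, 'R': array([[ 0.02357257, -0.99965965, -0.01117682],
       [-0.99722965, -0.02272336, -0.07082842],
       [ 0.07055034,  0.01281546, -0.99742589]]), 't': array([0.01192771, 0.41941769, 1.41995379])}
wrist {'fx': 371.64829954431775, 'fy': 371.64829954431775, 'cx': 323.2828735975783, 'cy': 238.0788033085437, 'T_tool_cam': array([[-7.51494855e-04, -9.59457455e-01, -2.81852491e-01,
         7.11708658e-02],
       [ 9.99999700e-01, -6.68386150e-04, -3.91007917e-04,
        -5.94944089e-04],
       [ 1.86769160e-04, -2.81852701e-01,  9.59457670e-01,
        -1.41827297e-01],
       [ 0.00000000e+00,  0.00000000e+00,  0.00000000e+00,
         1.00000000e+00]])}
```

View pics/s0.png

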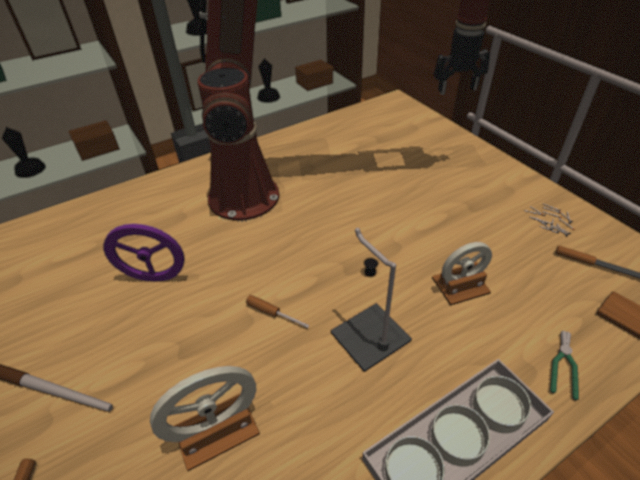

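View pics/t0.png

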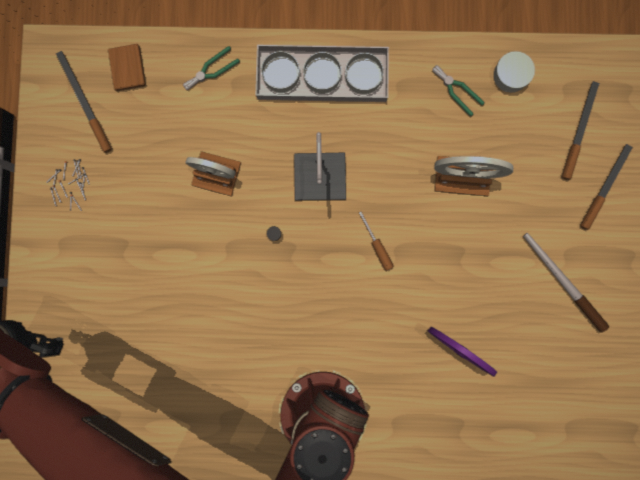

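Candidates: the large grey wheel is at scene (205,405) and top (473,167). The small grey wheel is at scene (467,265) and top (212,170). The purple look-alike is at scene (145,252) and top (462,350). I choose the large grey one, which is to the robot's right. The hook runs from its tip at scene (357,232) to the post top at (393,267); in the top view that is (320,183) to (320,134).

```bash
cat > h.py <<'E'
from cell import *
import cv2,numpy as np
from scipy.spatial.transform import Rotation as Ro
P={n:camera_params(n) for n in("scene","top","wrist")}
def ray(n,uv):
    p=P[n];d=np.array([(uv[0]-p['cx'])/p['fx'],(uv[1]-p['cy'])/p['fy'],1.])
    return -p['R'].T@p['t'],p['R'].T@d
def onz(n,uv,z):
    c,d=ray(n,uv);return c+d*(z-c[2])/d[2]
def tri(a,b):
    (c,d),(e,f)=ray("scene",a),ray("top",b)
    s=np.linalg.lstsq(np.c_[d,-f],e-c,rcond=None)[0]
    x,y=c+d*s[0],e+f*s[1];return (x+y)/2,np.linalg.norm(x-y)
def proj(n,X):
    p=P[n];c=p['R']@np.array(X)+p['t'];return np.array([p['fx']*c[0]/c[2]+p['cx'],p['fy']*c[1]/c[2]+p['cy']])
E
python3 - <<'E'
from h import *
a=cv2.imread('pics/s0.png');b=cv2.imread('pics/t0.png')
c=lambda i,x,y,w,h,s:cv2.resize(i[y:y+h,x:x+w],None,fx=s,fy=s,interpolation=cv2.INTER_CUBIC)
A=c(a,140,350,133,100,3);B=c(b,425,130,100,75,4);C=c(a,325,220,100,150,2);C2=c(a,340,220,80,75,5);D=c(b,285,120,80,75,5)
W=np.vstack([np.hstack([A,B[:300,:401]]),np.hstack([cv2.resize(C2,(400,300)),cv2.resize(D,(399,300))])]) if 0 else None
g=lambda i:cv2.resize(i,(400,300))
W=np.vstack([np.hstack([g(A),g(B)]),np.hstack([c(a,340,220,80,60,5),c(b,285,125,80,60,5)])])
cv2.imwrite('pics/c1.png',W)
for n,i in(("scene",a),("top",b)):
    h=cv2.cvtColor(i,cv2.COLOR_BGR2HSV)
    m=((h[:,:,1]<60)&(h[:,:,2]>90)).astype(np.uint8)
    k,l,s,ce=cv2.connectedComponentsWithStats(m)
    for j in range(1,k):
        if s[j,4]>150:print(n,s[j],ce[j])
print(onz("scene",(207,408),.103),onz("top",(473,170),.103))
print(-P['top']['R'].T@P['top']['t'])
E
```

```text
scene [ 255    0  101   32 1373] [303.19592134  11.67152221]
scene [171  21  29  29 502] [183.35059761  36.38844622]
scene [487  26 153  64 770] [565.55324675  57.67662338]
scene [   0   41  114   52 2830] [53.27243816 66.52120141]
scene [ 250   72  104   46 1731] [292.99595609  94.01213172]
scene [479 118  77  45 410] [516.76097561 140.36585366]
scene [   0  124  145   75 3489] [ 65.10232158 162.66122098]
scene [561 165  79  48 463] [601.0712743 187.8812095]
scene [356 229  39  38 219] [373.40639269 249.19634703]
scene [444 242  46  25 269] [463.80297398 251.18587361]
scene [560 332  12  23 190] [565.31578947 343.25263158]
scene [ 363  360  190  120 9468] [458.19845796 433.6182932 ]
scene [151 367 102  58 861] [194.40650407 384.25551684]
scene [ 20 374  91  37 845] [ 62.16331361 391.50650888]
scene [180 382  48  32 336] [204.62797619 400.91666667]
scene [171 397  72  38 523] [208.48374761 420.47036329]
top [ 256   45  132   53 5311] [322.0080964   73.52174732]
top [ 496   52   39   36 1100] [515.30727273  69.49      ]
top [433  66  21  19 161] [442.7826087   75.09937888]
top [184  71  21  19 155] [194.43225806  79.55483871]
top [314 133   8  51 239] [318.72803347 159.08786611]
top [186 157  47  18 349] [209.80515759 165.48710602]
top [437 156  76  16 459] [475.81917211 160.91503268]
top [465 164  34  13 242] [480.10743802 170.31404959]
top [524 233  58  67 569] [553.81195079 268.46221441]
[ 0.607293   -0.33872749  0.103     ] [ 0.59320261 -0.3409256   0.103     ]
[0.31779636 0.00325686 1.44613869]
```

View pics/c1.png

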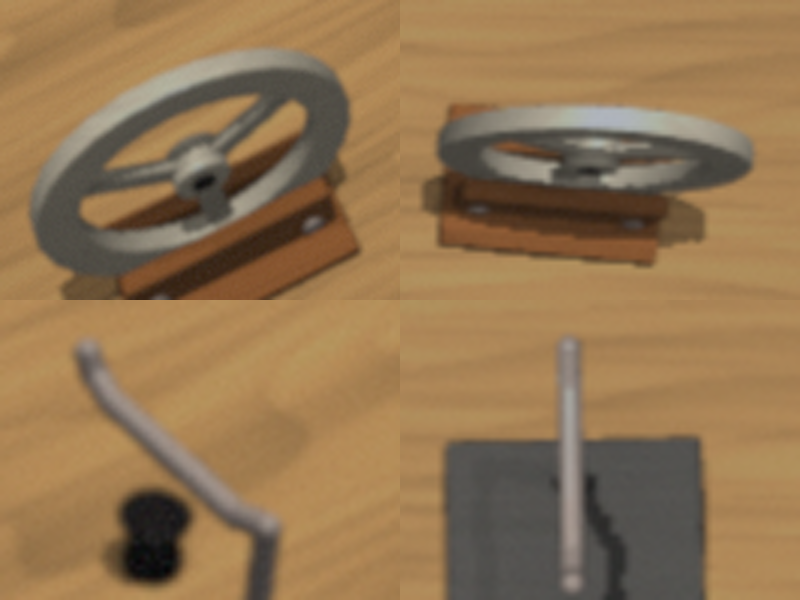

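The crops show a grey three-spoke wheel in its cradle, with its hub at scene (207,410) and rim ends at top (435,165) and (513,169). The hook tip is at scene (357,230) and top (319.4,182). The post top is at scene (394,265) and top (319,133).

Run:
```python
from h import *
l,r=onz("top",(435,165),.103),onz("top",(513,168.8),.103)
d=l-r;print(l,r,np.linalg.norm(d),'centre',(l+r)/2,'axle yaw',np.arctan2(-d[0],d[1]))
print('hub face',onz("scene",(207.3,410),.103))
t=tri((357.4,230),(319.4,181.5));p=tri((394,265),(319,133.5));print(t,p)
T=onz("top",(319.4,181.5),.27);Q=onz("top",(319,133.5),.267);v=Q-T;print(T,Q,np.linalg.norm(v),'yaw',np.arctan2(v[1],v[0]),'seat',(T+Q)/2)
f=[onz("top",u,.012) for u in((294,154),(345,152.5),(346,199),(295,200.5))];print(np.mean(f,0),*f)
print(Ro.from_quat(get_obs()['tool_rot']).as_matrix())
# small/purple in positions
print(onz("top",(212,170),.077),onz("top",(462,350),.09),-P['scene']['R'].T@P['scene']['t'])
```

```text
[ 0.60317096 -0.25203073  0.103     ] [ 0.5980371  -0.43424389  0.103     ] 0.18228546458342193 centre [ 0.60060403 -0.34313731  0.103     ] axle yaw -0.028167561761341536
hub face [ 0.61085738 -0.33964899  0.103     ]
(array([0.52981628, 0.01773207, 0.26683088]), np.float64(0.0033378873202418373)) (array([0.63154106, 0.02107431, 0.2627495 ]), np.float64(0.003748830741224594))
[0.52834329 0.01628425 0.27      ] [0.62929534 0.01948383 0.267     ] 0.1010472913513822 yaw 0.031683430417609196 seat [0.57881932 0.01788404 0.2685    ]
[0.58738659 0.01796649 0.012     ] [0.64299069 0.08462699 0.012     ] [ 0.6495057  -0.04345498  0.012     ] [ 0.5318113  -0.04832309  0.012     ] [0.52523867 0.07901703 0.012     ]
[[-9.46749910e-01  3.21968550e-01 -9.27288252e-04]
 [ 3.21969805e-01  9.46747786e-01 -2.01828857e-03]
 [ 2.28082654e-04 -2.20937334e-03 -9.99997533e-01]]
[0.58520461 0.27675411 0.077     ] [ 0.17391535 -0.32078959  0.09      ] [ 1.01984084 -0.35396128  0.83861292]
```

```bash
python3 -m handwheel '1.9 -4.4 1 0 0 -.14;3.8 -8.8 2 0 0 -.28;5.7 -13.2 3 0 0 -.42;7.6 -17.6 4 0 0 -.56;9.5 -22 5 0 0 -.70' 0
python3 -m handwheel '1.9 -4.4 1 0 0 -.14;3.8 -8.8 2 0 0 -.28;5.7 -13.2 3 0 0 -.42;7.6 -17.6 4 0 0 -.56;9.5 -22 5 0 0 -.57'
python3 -m handwheel '1.9 -4.4 0 0 0 0;3.8 -8.8 0 0 0 0;5.7 -13.2 0 0 0 0;7.6 -17.6 0 0 0 0;9.5 -22 0 0 0 0'
python3 -m handwheel '2 -4.4 0 0 0 0;4 -8.8 0 0 0 0;6 -13.2 0 0 0 0;8 -17.6 0 0 0 0;10 -22 0 0 0 0'
```

```text
t: 0.6
tcp_pos: [0.2963, 0.3698, 0.2811]
tool_rot: [0.494, 0.87, -0.0, 0.0]
contact_force: [1.1, -0.4, 0.5]
gripper_width: 0.0852
gripper_force: 0.0
t: 1.1
tcp_pos: [0.3912, 0.1499, 0.3314]
tool_rot: [0.717, 0.697, 0.0, -0.0]
contact_force: [0.2, -0.3, 0.6]
gripper_width: 0.0852
gripper_force: 0.0
t: 1.6
tcp_pos: [0.4863, -0.0702, 0.3308]
tool_rot: [0.717, 0.697, 0.0, -0.0]
contact_force: [0.2, 0.1, 0.9]
gripper_width: 0.0856
gripper_force: 0.0
t: 2.1
tcp_pos: [0.5865, -0.29, 0.3304]
tool_rot: [0.717, 0.697, -0.0, -0.001]
contact_force: [0.9, 0.1, 0.2]
gripper_width: 0.0852
gripper_force: 0.0
```

```bash
python3 -m handwheel '.3 -3 0 0 0 0;.9 -6 0 0 0 0;1.4 -8 0 0 0 0;1.4 -8 0 0 0 0;1.4 -8 0 0 0 0'
cat >> h.py <<'E'
def wpose():
    o=get_obs();T=np.eye(4);T[:3,:3]=Ro.from_quat(o['tool_rot']).as_matrix();T[:3,3]=o['tcp_pos'];return T
def wonz(T,uv,z):
    p=P['wrist'];M=T@p['T_tool_cam'];v=np.array([uv[0]-p['cx'],uv[1]-p['cy']])/p['fx'];r=np.hypot(*v)
    d=M[:3,:3]@np.r_[v/r*np.sin(r),np.cos(r)];c=M[:3,3];return c+d*(z-c[2])/d[2]
def wproj(T,X):
    p=P['wrist'];c=np.linalg.inv(T@p['T_tool_cam'])@np.r_[X,1];r=np.hypot(c[0],c[1]);a=np.arctan2(r,c[2])*p['fx']/r
    return np.array([p['cx']+a*c[0],p['cy']+a*c[1]])
E
python3 - <<'E'
from h import *
T=wpose();a=snapshot("wrist");np.save('T1.npy',T);cv2.imwrite('pics/w1.png',a[:,:,::-1])
print(T.round(3));print(wproj(T,[.6,-.342,.193]),wproj(T,[.6,-.342,.103]))
E
```

```text
t: 2.6
tcp_pos: [0.5998, -0.368, 0.3302]
tool_rot: [0.717, 0.697, 0.0, -0.001]
contact_force: [-0.3, 0.6, 0.9]
gripper_width: 0.0855
gripper_force: 0.0
[[ 0.028  1.    -0.001  0.6  ]
 [ 1.    -0.028  0.002 -0.368]
 [ 0.002 -0.002 -1.     0.33 ]
 [ 0.     0.     0.     1.   ]]
[322.53885292 191.53786122] [322.83232346 177.32458175]
```

View pics/w1.png

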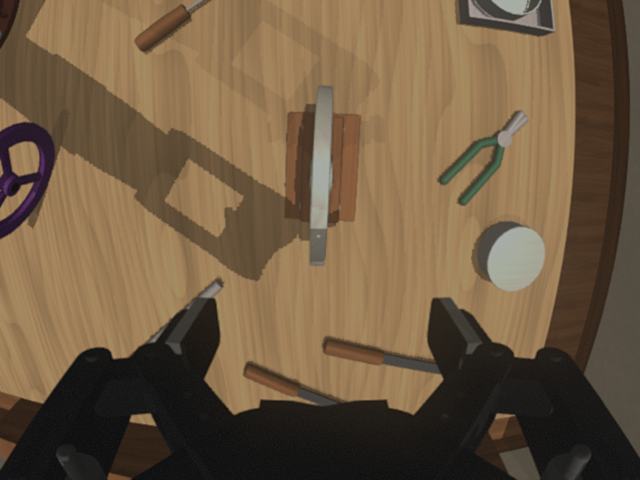

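The wheel is seen edge-on, with ends at (325,88) and (317,264). The fingers are at (200,340) and (450,340).

Run:
```python
from h import *
T=np.load('T1.npy');a=cv2.imread('pics/w1.png')
h=cv2.cvtColor(a,cv2.COLOR_BGR2HSV);m=((h[:,:,1]<70)&(h[:,:,2]>80)).astype(np.uint8);m[:,:295]=0;m[:,345:]=0;m[275:]=0;m[:80]=0
ys=range(92,262,10);mid=[(np.median(np.where(m[y])[0]),y,m[y].sum()) for y in ys if m[y].sum()>4]
print([(float(x),y,int(n)) for x,y,n in mid])
for z in(.103,):
  e1,e2=wonz(T,(325,88),z),wonz(T,(317,264),z);print(e1,e2,(e1+e2)/2,np.linalg.norm(e1-e2))
  d=e1-e2;print('yaw',np.arctan2(-d[0],d[1]))
for y in(160,180,200):  # rim top
  x=[x for x,yy,n in mid if abs(yy-y)<8][0];print(wonz(T,(x,y),.19))
```

```text
[(324.5, 92, 16), (324.0, 102, 17), (323.5, 112, 18), (323.0, 122, 19), (322.5, 132, 18), (322.0, 142, 19), (321.0, 152, 19), (321.5, 162, 22), (321.5, 172, 22), (320.5, 182, 24), (320.0, 192, 19), (319.0, 202, 19), (319.0, 212, 19), (318.5, 222, 18), (318.0, 232, 17), (317.5, 242, 16), (317.0, 252, 15)]
[ 0.60464421 -0.25294711  0.103     ] [ 0.59120742 -0.43339128  0.103     ] [ 0.59792581 -0.34316919  0.103     ] 0.18094376744829122
yaw -0.07432791533430326
[ 0.59988705 -0.31818436  0.19      ]
[ 0.5986786  -0.33349727  0.19      ]
[ 0.59705974 -0.34901222  0.19      ]
```

```bash
python3 -m handwheel '-.4 -.5 -3 0 0 -.046;-.4 -.5 -7 0 0 -.046;-.4 -.5 -11 0 0 -.046;-.4 -.5 -15 0 0 -.046;-.4 -.5 -17.4 0 0 -.046' 0
python3 -m handwheel '0 0 0 0 0 0;0 0 0 0 0 0;0 0 0 0 0 0;0 0 0 0 0 0;0 0 0 0 0 0' 1 70
python3 -m handwheel '0 0 0 0 0 0;0 0 0 0 0 0;0 0 0 0 0 0;0 0 0 0 0 0;0 0 0 0 0 0'
```

```text
t: 3.15
tcp_pos: [0.5945, -0.37, 0.1533]
tool_rot: [0.732, 0.681, -0.0, -0.003]
contact_force: [0.2, 0.2, -0.2]
gripper_width: 0.0854
gripper_force: 0.0
t: 3.65
tcp_pos: [0.5971, -0.3741, 0.16]
tool_rot: [0.732, 0.681, 0.0, 0.002]
contact_force: [-7.5, -1.2, 12.3]
gripper_width: 0.0127
gripper_force: 66.2
t: 4.15
tcp_pos: [0.5972, -0.3741, 0.16]
tool_rot: [0.732, 0.681, 0.0, 0.002]
contact_force: [-1.0, -0.1, 6.2]
gripper_width: 0.0129
gripper_force: 69.1
```

```bash
python3 -m handwheel '0 0 1 0 0 0;0 0 2.5 0 0 0;0 0 4.5 0 0 0;0 0 6.5 0 0 0;0 0 8.5 0 0 0'
python3 -m handwheel '0 0 2 0 0 0;0 0 3.4 0 0 0;-1 0 3.4 0 0 0;-3 0 3.4 0 0 0;-5 1 3.4 0 0 0'
python3 - <<'E'
from h import *
T=wpose();a=snapshot("wrist");b=snapshot("scene");np.save('T2.npy',T)
cv2.imwrite('pics/l1.png',np.hstack([cv2.resize(a,(400,300)),cv2.resize(b,(400,300))])[:,:,::-1]);cv2.imwrite('pics/l1s.png',b[:,:,::-1])
E
```

```text
t: 4.65
tcp_pos: [0.5955, -0.3729, 0.2422]
tool_rot: [0.732, 0.681, -0.0, -0.001]
contact_force: [-0.6, -0.0, -5.5]
gripper_width: 0.0126
gripper_force: 68.4
t: 5.15
tcp_pos: [0.5441, -0.3638, 0.2744]
tool_rot: [0.733, 0.681, -0.001, -0.001]
contact_force: [-0.8, -0.1, -5.7]
gripper_width: 0.0133
gripper_force: 68.5
```

View pics/l1.png

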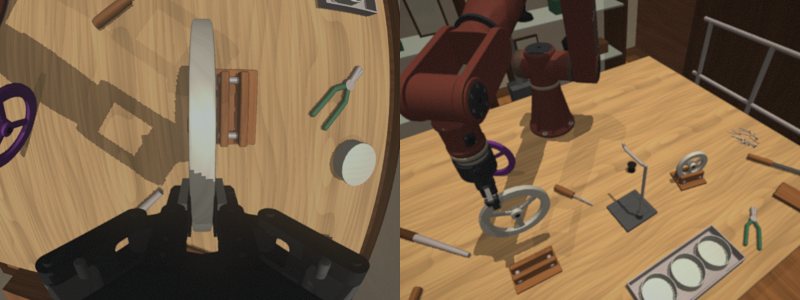

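The wheel is lifted clear and upright in the jaws; the empty cradle is at (235,105) in the wrist half.

```bash
python3 -m handwheel '-1.5 3 .2 0 0 .02;-3 7 .5 0 0 .04;-5 11 .5 0 0 .06;-6 15 .5 0 0 .08;-6.9 19 .5 0 0 .105'
python3 -m handwheel '0 4 0 0 0 0;0 8 0 0 0 0;0 12 0 0 0 0;0 14.5 0 0 0 0;0 15.8 0 0 0 0'
python3 -m handwheel '0 0 0 0 0 0;0 0 0 0 0 0;0 0 0 0 0 0;0 0 0 0 0 0;0 0 0 0 0 0'
python3 - <<'E'
from h import *
T=wpose();a=snapshot("wrist");b=snapshot("scene");c=snapshot("top");np.save('T3.npy',T)
g=lambda i,x,y,w,h:cv2.resize(i[y:y+h,x:x+w],(400,300),interpolation=cv2.INTER_CUBIC)
cv2.imwrite('pics/st.png',np.vstack([np.hstack([cv2.resize(a,(400,300)),g(b,260,190,160,120)]),np.hstack([g(c,250,110,140,105),g(a,240,0,160,120)])])[:,:,::-1])
print(wproj(T,[.5288,.0165,.273]),wproj(T,[.579,.018,.26]),wproj(T,[.629,.0195,.267]))
E
```

```text
t: 5.75
tcp_pos: [0.4755, -0.1717, 0.2801]
tool_rot: [0.696, 0.718, -0.0, -0.001]
contact_force: [0.3, 1.0, -5.3]
gripper_width: 0.0127
gripper_force: 69.5
t: 6.25
tcp_pos: [0.4761, -0.0132, 0.2804]
tool_rot: [0.695, 0.719, -0.0, -0.001]
contact_force: [-0.5, -1.0, -5.8]
gripper_width: 0.0129
gripper_force: 69.5
t: 6.75
tcp_pos: [0.4773, -0.0162, 0.2813]
tool_rot: [0.696, 0.718, -0.0, 0.0]
contact_force: [-0.2, -0.2, -5.1]
gripper_width: 0.0126
gripper_force: 69.5
[444.06505266 228.38211325] [527.12766912 222.41701545] [605.12973973 227.14017844]
```

View pics/st.png

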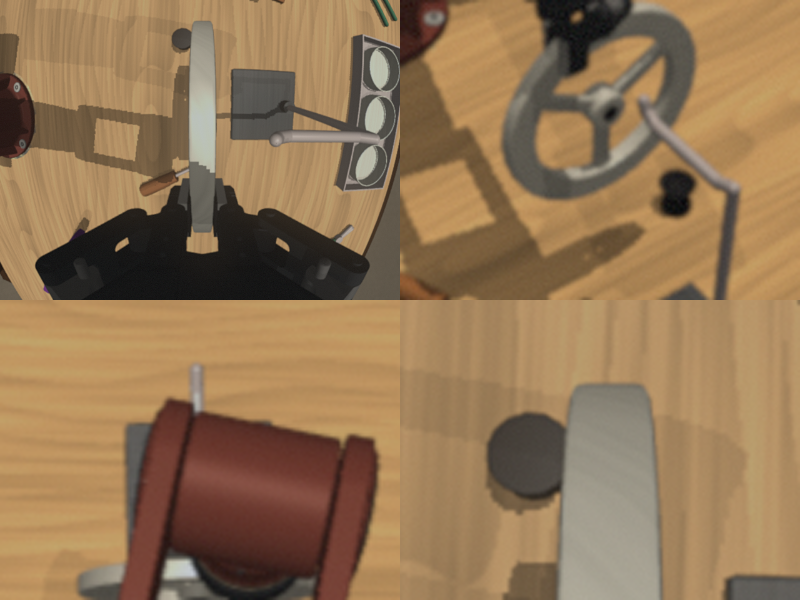

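The wheel is staged in front of the tip. The tip is at wrist (443,224), close to the predicted (444,228). The hub face is at scene (343,232).

Run:
```python
from h import *
c,d=ray("scene",(343,232.5));print(c+d*(.488-c[0])/d[0])
for X in([.488,.015,.222],[.488,.015,.217]):print(proj("scene",X))
T=np.load('T3.npy')
print(wonz(T,(443,224),.273),wonz(T,(608,218),.267),wonz(T,(323,33),.222),T[:3,3],T[:3,:3].round(3).tolist())
```

```text
[0.488      0.01703216 0.22840653]
[342.09899794 235.29634702]
[342.07373521 237.15062364]
[0.52807662 0.01843213 0.273     ] [0.62997689 0.02465622 0.267     ] [0.47356928 0.10940926 0.222     ] [ 0.47730063 -0.01619792  0.28126608] [[-0.03, 1.0, -0.0], [1.0, 0.03, -0.0], [-0.0, -0.0, -1.0]]
```

```bash
python3 -m handwheel '.5 .2 -.3 0 0 .02;1.5 .2 -.3 0 0 .02;2.5 .3 -.3 0 0 .02;3.5 .3 -.3 0 0 .02;5 .3 -.3 0 0 .02'
python3 -m handwheel '1 .1 0 0 0 0;2.5 .1 0 0 0 0;4 .1 0 0 0 0;5.2 .1 0 0 0 0;5.2 .1 0 0 0 0'
python3 - <<'E'
from h import *
T=wpose();a=snapshot("wrist");b=snapshot("scene");np.save('T4.npy',T);print(get_obs()['tcp_pos'])
g=lambda i,x,y,w,h:cv2.resize(i[y:y+h,x:x+w],(400,300),interpolation=cv2.INTER_CUBIC)
cv2.imwrite('pics/in.png',np.hstack([g(a,160,60,320,240),g(b,290,190,160,120)])[:,:,::-1])
E
```

```text
t: 7.4
tcp_pos: [0.5281, -0.0121, 0.2782]
tool_rot: [0.688, 0.725, -0.0, -0.0]
contact_force: [-0.4, -0.5, -6.0]
gripper_width: 0.0126
gripper_force: 69.5
t: 7.9
tcp_pos: [0.5808, -0.0113, 0.2781]
tool_rot: [0.688, 0.725, 0.0, 0.0]
contact_force: [-0.4, -0.4, -6.2]
gripper_width: 0.0126
gripper_force: 69.5
[ 0.5789612  -0.01117914  0.27792878]
```

View pics/in.png

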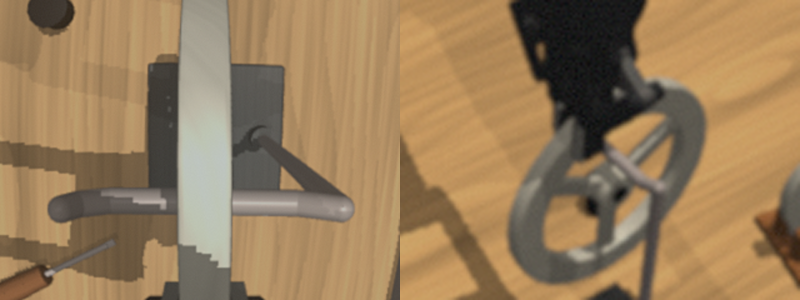

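The hook passes through the wheel, which sits midway between tip and post (crop x 205, against ends at 60 and 345). Now I lower it and watch the force.

```bash
python3 -m handwheel '0 0 -.5 0 0 0;0 0 -1 0 0 0;0 0 -1.5 0 0 0;0 0 -2 0 0 0;0 0 -2.2 0 0 0'
python3 -m handwheel '0 0 -.1 0 0 0;0 0 -.2 0 0 0;0 0 -.3 0 0 0;0 0 -.3 0 0 0;0 0 -.3 0 0 0'
python3 -m handwheel '0 0 -.1 0 0 0;0 0 -.2 0 0 0;0 0 -.2 0 0 0;0 0 -.2 0 0 0;0 0 -.2 0 0 0'
```

```text
t: 8.5
tcp_pos: [0.5785, -0.0112, 0.2552]
tool_rot: [0.688, 0.725, -0.001, -0.001]
contact_force: [-0.4, -0.3, -5.6]
gripper_width: 0.0126
gripper_force: 69.4
t: 9.0
tcp_pos: [0.5793, -0.0112, 0.2535]
tool_rot: [0.688, 0.725, 0.0, 0.0]
contact_force: [0.5, 0.6, -5.0]
gripper_width: 0.0127
gripper_force: 69.4
t: 9.5
tcp_pos: [0.5794, -0.0113, 0.2516]
tool_rot: [0.688, 0.725, 0.0, 0.0]
contact_force: [-0.2, 0.1, -3.6]
gripper_width: 0.0129
gripper_force: 69.9
```

```bash
python3 -m handwheel '0 0 -.1 0 0 0;0 0 -.1 0 0 0;0 0 -.1 0 0 0;0 0 -.1 0 0 0;0 0 -.1 0 0 0'
python3 -m handwheel '0 0 -.05 0 0 0;0 0 -.1 0 0 0;0 0 -.1 0 0 0;0 0 -.1 0 0 0;0 0 -.1 0 0 0'
```

```text
t: 10.0
tcp_pos: [0.5795, -0.0113, 0.2513]
tool_rot: [0.688, 0.725, 0.0, 0.0]
contact_force: [-2.6, -0.1, 3.0]
gripper_width: 0.0126
gripper_force: 70.7
t: 10.5
tcp_pos: [0.5795, -0.0113, 0.2512]
tool_rot: [0.688, 0.725, 0.0, 0.0]
contact_force: [-4.7, 0.2, 7.1]
gripper_width: 0.0126
gripper_force: 71.5
```

```bash
python3 -m handwheel '0 0 .1 0 0 0;0 0 .1 0 0 0;0 0 .1 0 0 0;0 0 .1 0 0 0;0 0 .1 0 0 0' - 20
python3 -m handwheel '0 0 0 0 0 0;0 0 0 0 0 0;0 0 0 0 0 0;0 0 0 0 0 0;0 0 0 0 0 0' 0.78
python3 -m handwheel '0 0 0 0 0 0;0 0 0 0 0 0;0 0 0 0 0 0;0 0 0 0 0 0;0 0 0 0 0 0' 0.6
python3 - <<'E'
from h import *
T=wpose();a=snapshot("wrist");b=snapshot("scene");np.save('T5.npy',T)
g=lambda i,x,y,w,h:cv2.resize(i[y:y+h,x:x+w],(400,300),interpolation=cv2.INTER_CUBIC)
cv2.imwrite('pics/rel.png',np.hstack([g(a,80,60,480,360),g(b,290,190,160,120)])[:,:,::-1])
E
```

```text
t: 11.0
tcp_pos: [0.5795, -0.0113, 0.2512]
tool_rot: [0.688, 0.725, 0.0, 0.0]
contact_force: [-3.5, 0.0, 6.4]
gripper_width: 0.0125
gripper_force: 71.0
t: 11.5
tcp_pos: [0.5792, -0.0113, 0.25]
tool_rot: [0.688, 0.725, -0.0, -0.0]
contact_force: [-0.1, -0.0, -0.3]
gripper_width: 0.019
gripper_force: 0.0
t: 12.0
tcp_pos: [0.5792, -0.0113, 0.2503]
tool_rot: [0.688, 0.725, -0.0, 0.0]
contact_force: [-0.3, -0.3, 0.2]
gripper_width: 0.0344
gripper_force: 0.0
```

View pics/rel.png

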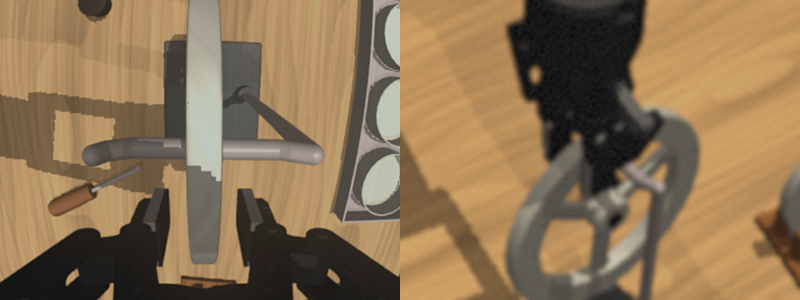

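The fingers are clear on both sides of the rim and the wheel hangs on the bar. Now I withdraw upward.

```bash
python3 -m handwheel '0 0 .5 0 0 0;0 0 1.5 0 0 0;0 0 3 0 0 0;0 0 5 0 0 0;0 0 7 0 0 0'
python3 -m handwheel '0 0 3 0 0 0;0 -1 6 0 0 0;-2 -4 9 0 0 0;-5 -7 11 0 0 0;-8 -10 12 0 0 0'
python3 -m handwheel '-3 -3 0 0 0 0;-5 -6 0 0 0 0;-7 -9 0 0 0 0;-8 -12 0 0 0 0;-8 -14 0 0 0 0'
python3 -m handwheel '0 0 0 0 0 0;0 0 0 0 0 0;0 0 0 0 0 0;0 0 0 0 0 0;0 0 0 0 0 0'
python3 - <<'E'
from h import *
b=snapshot("scene");c=snapshot("top")
for _ in range(10):b2=snapshot("scene")
print('moving px',(cv2.absdiff(b,b2)[190:310,290:450].max(2)>40).sum())
cv2.imwrite('pics/end.png',np.hstack([cv2.resize(b2[190:340,270:470],(400,300)),cv2.resize(c,(400,300))])[:,:,::-1])
E
```

```text
t: 12.6
tcp_pos: [0.5795, -0.0113, 0.3226]
tool_rot: [0.688, 0.725, 0.0, 0.001]
contact_force: [1.2, -0.3, 0.7]
gripper_width: 0.0341
gripper_force: 0.0
t: 13.1
tcp_pos: [0.4991, -0.1123, 0.4452]
tool_rot: [0.688, 0.726, 0.001, 0.003]
contact_force: [0.3, 0.1, -0.3]
gripper_width: 0.0341
gripper_force: 0.0
t: 13.6
tcp_pos: [0.4179, -0.2531, 0.4427]
tool_rot: [0.689, 0.724, -0.0, 0.002]
contact_force: [-0.0, 0.2, -1.0]
gripper_width: 0.034
gripper_force: 0.0
t: 14.1
tcp_pos: [0.4195, -0.2504, 0.4405]
tool_rot: [0.688, 0.726, 0.0, 0.0]
contact_force: [-0.0, 0.6, 0.2]
gripper_width: 0.0343
gripper_force: 0.0
moving px 0
```

View pics/end.png

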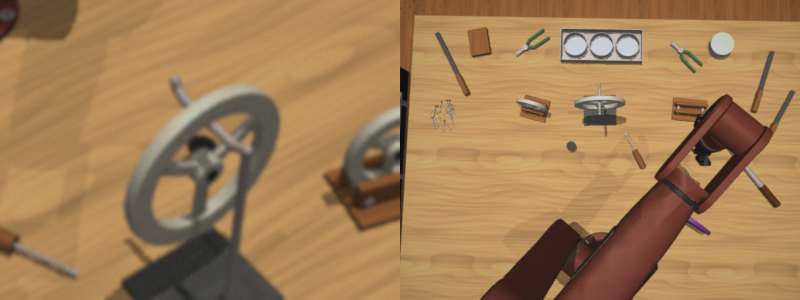

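The wheel hangs still on the hook's seat (left crop (205,165)), the arm is clear, and the small wheel has not been touched.

```bash
python3 -c "
from cell import *
print(close_job())"
```

```text
the job is handed in; nothing more can be done
None
```

The large wheel is hanging still on the J-hook with the gripper clear and the small wheel and purple look-alike untouched; I handed the job in at about 15 s of the 53 s allowed, and no verdict was returned.

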